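Find the spindle's flat and hold the pulley on it

ROBOT

A 6-joint arm with a two-finger parallel gripper is mounted at the origin on the work surface. World frame = base frame: x ahead of the robot, y to its left, z up, the work surface at z = 0. Lengths are in m, angles in rad, forces in N, time in s.
With the tool pointing down it reaches from about 0.275 to 0.875 m from the base axis. Payload 12.5 kg.
Tool frame: the origin (TCP) lies on the centre line of the jaws, within the pads' length; the fingertips stand r.finger_overhang ahead of it and the grasp point (between the pads) lies 3 mm ahead of it (r.finger_overhang is the distance from the TCP to the fingertips, in m); z points along the fingers, y is the line along which they close (so a half turn about z gives the same grasp; the last joint's range is limited). The gripper opens to 85 mm and grips with 20 to 120 N. Pads are 22 mm wide; open, the fingers measure 114 mm over their backs; the gripper's body (76 mm by 85 mm) begins 54 mm behind the grasp point. The pads swing forward as they close: fully open they stand 13 mm farther back than shut.
Start: joints at [-1.435, 0.351, 1.652, -0, 1.139, -0.085], TCP at [0.12, -0.537, 0.253] pointing down, gripper open.
Joint ranges: [-2.75, 2.75], [-0.79, 2.1], [0.01, 2.65], [-1.57, 4.71], [0.07, 3.14], [-2.87, 2.87]. Speed limits (rad/s): [2.22, 2.22, 2.79, 3.14, 3.14, 3.14].

INTERFACE

Orientations are given as a unit quaternion [x, y, z, w].
In Python, from cell import r, optics gives the robot as it stands. The module is installed in compiled form; this text tells all that it offers. Calls block until the motion is done:
- r.move_to(position, orientation): joint-space move of the TCP to a pose.
- r.move_linear(position, rot=None, vel=0.15): straight line of the TCP; rot=None keeps the orientation; vel is the mean speed in m/s.
- r.set_joints(angles): joint-space move.
- r.set_gripper(opening, squeeze=None): opening from 0.0 (shut) to 1.0 (fully open); squeeze is the grip in N (None keeps the last); returns when the fingers have stopped.
- r.sleep(seconds).
- r.inverse_kinematics(position, orientation): joint angles nearest the present ones, or None.
- optics.get_image(name): name is "scene" or "top" or "wrist"; returns a dict with "pixels" (420x560x3 uint8, red, green, blue), "depth" (420x560 float32, m along the optical axis (not along the pixel's ray), 0 where there is no reading), "fx", "fy", "cx", "cy" (pixels), "camera_from_world" (4x4, takes a point from world to camera coordinates); the wrist camera has in their place "mount" (4x4, takes a point from camera to tool coordinates, whose origin is the TCP and whose axes are the flange's). Camera axes: x right, y down, z forward; pixel columns grow to the right and rows downward; lengths in m; the calibration is good to about 2 mm. A picture is of the moment at which its call begins: read the wrist's pose just before it.
A pose or a line that the arm cannot do raises r.PlanningError and nothing moves.
- r.hand_in(): hands the job in; it is judged then, once.
Readings, each from a call of its own:
- r.current_t(): time.
- r.current_q(): joint angles.
- r.current_qvel(): joint speeds.
- r.current_effort(): joint torques, N m.
- r.current_tool_pos(): TCP position.
- r.current_ee_rot(): TCP orientation.
- r.current_contact_force(): force on the tool from outside, world axes, zero at the start.
- r.current_torque(): the same for the moment, N m.
- r.current_opening(): opening from 0.0 (shut) to 1.0 (fully open).
- r.current_finger_force(): force on a finger pad.
Only numpy, scipy, OpenCV 4.12 (cv2) and the standard library are available. Lean on these libraries where they do the work, as an engineer would, in place of code of your own. Each camera call takes 0.05 s, during which the arm holds its last target. There are 200 camera calls.

TASK

Pinch the bare upright spindle of the drive unit to feel where its flat is and, with one finger on that flat, turn the spindle until the flat faces the forked screwdriver guide. Then fit the pulley over the spindle with its thumbscrew on the flat and pointing at the guide, all the way down on the shoulder, and finish while still gripping the pulley there so that a colleague can tighten the screw. Leave the other things on the bench alone.

Things in the scene. Friction and masses are not known exactly. Their poses are not given: they have to be found in the camera images.
- drive_unit: fixed grey box with an aluminium top plate at 60 mm, with an upright steel spindle. Origin on the bench under the spindle's axis, z up; its x axis points from the spindle to the screwdriver guide. The box spans -72 to +92 mm in x, 60 mm either side in y. Only the spindle turns, the unit does not.
- spindle_seat (a point): on the spindle's axis, on top of the 34 mm wide shoulder (8 mm above the top plate) where the pulley seats; fixed to the unit. The spindle turns about this upright axis, stiffly (0.06 N m), and stays where left. Its turn is not reported: at the start its flat faces somewhere within 75 degrees either side of the guide.
- spindle_top (a point): centre of the spindle's top, 54 mm above the shoulder; its axes do not show the turn. 20 mm diameter, one flat along its length, 6 mm from the axis. A pinch reads about 16 mm with a pad square on the flat, 20 mm with both on the round, between: 10 mm x (1 + cos(53 deg - a)) with a pad a = 0 to 53 deg off, less up to 1 mm; an oblique or harder pinch can itself turn it towards square.
- guide_notch (a point): notch of the forked aluminium post, 14 x 36 mm, that guides a screwdriver: 76 mm from the spindle's axis along the unit's x, 25 mm above the shoulder; the post's top is 38 mm above the shoulder
- pulley: loose aluminium pulley, 0.1 to 0.2 kg, standing upright on the bench: a grooved wheel 64 mm in diameter, 12 mm high, and on it a hub 36 mm in diameter up to 38 mm. Origin at the centre of its underside, z up, a 22 mm bore right through. The thumbscrew goes through the hub's side along the pulley's +x, 25 mm above the underside.
- screw_tip (a point): the thumbscrew's 5 mm wide, 6 mm high tip inside the bore: 7 mm from the pulley's axis along its x, its bottom edge 22 mm above the underside. The pulley goes down fully only with the tip over the spindle's flat (within about 12 degrees); else the tip stops on the spindle's end with the pulley 32 mm too high.
- screw_head (a point): outer end of the thumbscrew's 11 mm head, 31 mm from the pulley's axis along its x, 25 mm above its underside
- squeeze_bottle: bystander: white plastic bottle, 56 mm in diameter, 150 mm high; origin under its centre
- glue_pot: bystander: small yellow pot with a black cap, 44 mm in diameter, 60 mm high; origin under its centre
- parts_tub: bystander: clear open tub, 100 x 140 x 45 mm; origin under its centre
Mind the look-alikes: they are no part of the job. Several things have the shape of the pulley; the one meant has the colours described above.

How it is judged:
On the way:
1. a finger presses on the spindle's flat while the flat faces the guide (within 17 degrees) (contact force between the fingers and spindle_c1 above 1.5 N and x of spindle_c1 in the frame of drive_unit above 0.003 m and y of spindle_c1 in the frame of drive_unit between -0.0015 and 0.0015 m), for 0.2 s.
At the end, for the whole second after the job is handed in: the pulley is down on the shoulder (within 3 mm), upright and on the spindle, its thumbscrew on the flat and pointing at the guide within 11 degrees, at rest, and the fingers still grip it with more than 3 N (z of pulley in the frame of spindle_seat between -0.002 and 0.003 m and horizontal distance between pulley and spindle_seat below 0.003 m and angle between pulley's own z axis and vertical below 0.08 rad and x of screw_head in the frame of spindle_seat above 0.02 m and angle between the x axis of pulley and the x axis of drive_unit, either way round below 0.2 rad and linear speed of pulley below 0.02 m/s and contact force between the fingers and pulley above 3 N); the arm keeps its last pose, push and grip.
It fails at once if a bystander is moved more than 30 mm (distance of any of squeeze_bottle, glue_pot, parts_tub from where it was at the start of the episode above 0.03 m).
It also fails if it takes over 61 s, if anything falls off the work surface, if the arm or the gripper's body presses on something with over 40 N, if the wrist force passes 120 N, or if a joint passes its speed limit or range.

## Working session

There is one attempt and no reset: what is moved stays moved. The work goes in short steps, each a Python script; the robot and the scene stay as the last script left them, time stands still between calls to the robot, and variables do not carry over. Pictures are saved under pics/ and viewed, at most 10 in all, crops included, and the job is handed in when it is done.

```bash
mkdir -p pics; python3 - <<'E'
from cell import r, optics
import cv2,numpy as np
ims={n:optics.get_image(n) for n in("scene","top")}
np.save('ims.npy',ims,allow_pickle=True)
for n in ims: cv2.imwrite(f'pics/{n}1.png',cv2.resize(ims[n]['pixels'][:,:,::-1],(800,600),interpolation=cv2.INTER_CUBIC)); print(n,ims[n]['camera_from_world'].round(3).tolist(),ims[n]['fx'])
print(r.finger_overhang,r.current_t(),r.current_ee_rot())
E
```

```text
scene [[0.399, 0.917, -0.003, -0.274], [0.569, -0.25, -0.783, -0.261], [-0.719, 0.311, -0.622, 1.822], [0.0, 0.0, 0.0, 1.0]] 457.8552889183933
top [[0.025, -1.0, -0.006, 0.017], [-0.992, -0.024, -0.123, 0.603], [0.123, 0.009, -0.992, 1.043], [0.0, 0.0, 0.0, 1.0]] 401.21243295822677
0.022 0.1 [ 9.93912511e-01  1.10170835e-01 -1.33069674e-05 -5.53767451e-04]
```

View pics/top1.png

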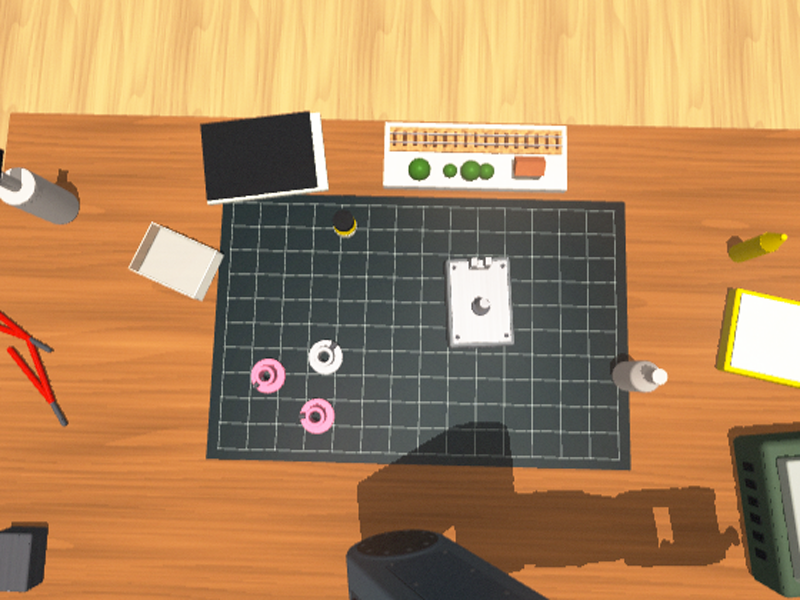

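View pics/scene1.png

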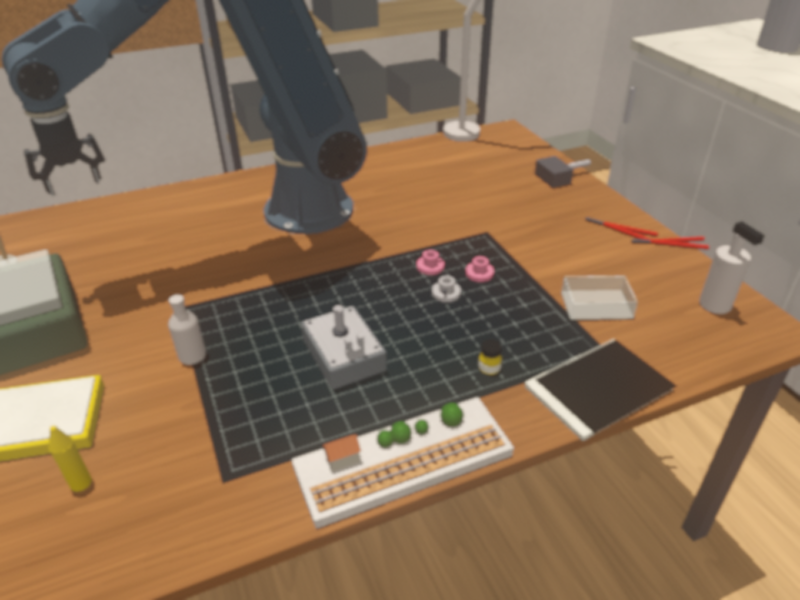

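Top view (800x600): the pulley-shaped things are silver/aluminium at (325,357) and two pink ones at (267,376) and (316,416). The aluminium one fits the description. The drive unit's spindle is at (481,306), its guide at (480,262), so the guide lies away from the robot. Next I take close wrist views.

```bash
cat > h.py <<'E'
from cell import r, optics
import cv2,numpy as np
from scipy.spatial.transform import Rotation as R
def down(yaw): # tool z down; tool y axis at world angle yaw+... tool x at yaw
    return (R.from_euler('z',yaw)*R.from_euler('x',np.pi)).as_quat()
def cloud(im,T):  # T world_from_camera -> HxWx3 world points
    d=im['depth'];v,u=np.mgrid[:d.shape[0],:d.shape[1]]
    P=np.stack([(u-im['cx'])/im['fx']*d,(v-im['cy'])/im['fy']*d,d],-1)
    P=P@T[:3,:3].T+T[:3,3]; P[d<=0]=np.nan; return P
def wrist():
    T=np.eye(4);T[:3,3]=r.current_tool_pos();T[:3,:3]=R.from_quat(r.current_ee_rot()).as_matrix()
    im=optics.get_image('wrist');return im,cloud(im,T@im['mount'])
E
python3 - <<'E'
from h import *
im=np.load('ims.npy',allow_pickle=True).item()['top']
P=cloud(im,np.linalg.inv(im['camera_from_world']))
for n,(u,v) in dict(sp=(481,304),guide=(480,262),pul=(325,357),plc=(464,268),head=(335,345)).items():
    u=int(u*.7);v=int(v*.7);print(n,P[v-1:v+2,u-1:u+2].reshape(-1,3)[::4].round(3).tolist())
i,_=wrist();print(i['mount'].round(3).tolist(),i['fx'])
m=(abs(P[...,2]-.06)<.005);print('plate',np.nanmedian(P[m],0),m.sum())
E
```

```text
sp [[0.595, -0.098, 0.123], [0.592, -0.101, 0.122], [0.59, -0.104, 0.119]]
guide [[0.676, -0.103, 0.08], [0.674, -0.105, 0.08], [0.671, -0.108, 0.079]]
pul [[0.5, 0.186, -0.003], [0.498, 0.183, -0.002], [0.495, 0.18, 0.001]]
plc [[0.669, -0.074, 0.059], [0.666, -0.076, 0.06], [0.664, -0.079, 0.058]]
head [[0.521, 0.164, 0.03], [0.519, 0.161, 0.03], [0.517, 0.16, 0.014]]
[[-0.0, -0.948, -0.319, 0.083], [1.0, -0.0, 0.001, 0.001], [-0.001, -0.319, 0.948, -0.12], [0.0, 0.0, 0.0, 1.0]] 298.44691896732536
plate [ 0.60771689 -0.11362681  0.05951347] 3182
```

```bash
python3 - <<'E'
from h import *
r.move_to([.595,-.101,.25],down(0)); print(r.current_t(),r.current_q().round(2) if hasattr(r.current_q(),'round') else r.current_q())
a,PA=wrist()
r.move_to([.535,.182,.23],down(0)); print(r.current_t(),r.current_q())
b,PB=wrist()
np.savez('w.npz',PA=PA,PB=PB,ca=a['pixels'],cb=b['pixels'])
A=cv2.resize(a['pixels'][:,:,::-1],(400,300));B=cv2.resize(b['pixels'][:,:,::-1],(400,300))
cv2.imwrite('pics/w1.png',np.hstack([A,B]))
E
```

```text
2.45 [-0.25  0.45  1.51 -0.    1.18  1.33]
3.6167 [ 2.43811075e-01  4.02853959e-01  1.63630616e+00 -2.74553705e-04
  1.10207100e+00  1.81558934e+00]
```

View pics/w1.png

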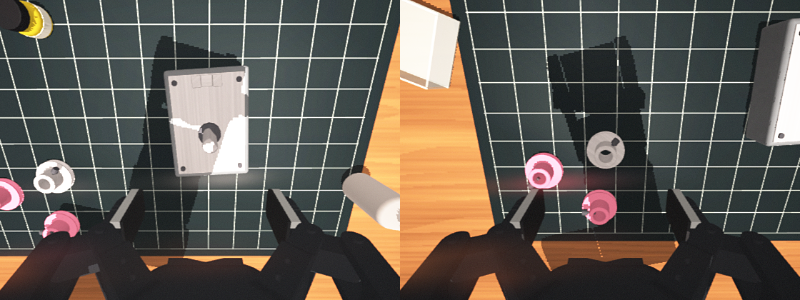

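Wrist views: left shows the unit with spindle top about (208,143) and fork about (207,80); right shows the aluminium pulley at (605,148) with a dark thumbscrew at the upper right (616,142). Next I fit geometry from the depth and take one close crop.

```bash
python3 - <<'E'
from h import *
w=np.load('w.npz');PA,PB=w['PA'],w['PB']
near=lambda P,c,d:np.hypot(P[...,0]-c[0],P[...,1]-c[1])<d
m=(abs(PA[...,2]-.06)<.006)&near(PA,(.6,-.105),.13)
Q=PA[m];rect=cv2.minAreaRect((Q[:,:2]*1000).astype(np.float32));print('plate',rect,np.median(Q[:,2]))
print(cv2.boxPoints(rect).round(1).tolist())
im=np.load('ims.npy',allow_pickle=True).item()['top'];PT=cloud(im,np.linalg.inv(im['camera_from_world']))
Qt=PT[(abs(PT[...,2]-.06)<.008)&near(PT,(.6,-.105),.13)];rt=cv2.minAreaRect((Qt[:,:2]*1000).astype(np.float32));print('top plate',rt)
for n,P in(('w',PA),('t',PT)):
  s=P[(P[...,2]>.116)&near(P,(.595,-.1),.03)];print(n,'spindle',s.shape,np.median(s,0),(s.min(0)+s.max(0))/2,np.ptp(s,0))
  g=P[(P[...,2]>.085)&near(P,(.672,-.105),.035)];print('guide',g.shape,np.median(g,0) if len(g) else 0,(g.min(0)+g.max(0))/2,np.ptp(g,0))
def circ(q):
  A=np.c_[2*q[:,:2],np.ones(len(q))];x=np.linalg.lstsq(A,(q[:,:2]**2).sum(1),rcond=None)[0];return x[:2],np.sqrt(x[2]+x[0]**2+x[1]**2)
c=np.array([.515,.165])
v,u=140*148//100,205*14//10
print('px',PB[207,287],PB[200,300])
c=PB[int(148*1.4),int(205*1.4),:2]
for n,P in(('w',PB),('t',PT)):
  cc=np.array([.498,.183]) if n=='t' else c
  for _ in range(4):
    d=P[(P[...,2]>.006)&near(P,cc,.042)]; cc=cv2.minEnclosingCircle((d[:,:2]*1000).astype(np.float32));rad=cc[1];cc=np.array(cc[0])/1000
  hub=P[(P[...,2]>.033)&near(P,cc,.022)];print(n,'pulley',cc,rad,'hub',cv2.minEnclosingCircle((hub[:,:2]*1000).astype(np.float32)))
  hc=np.array(cv2.minEnclosingCircle((hub[:,:2]*1000).astype(np.float32))[0])/1000
  h=P[(P[...,2]>.017)&(P[...,2]<.034)&near(P,cc,.036)&~near(P,hc,.0205)];dd=h[:,:2]-hc;print('head',len(h),h.mean(0),np.degrees(np.arctan2(*dd.mean(0)[::-1])),np.linalg.norm(dd.mean(0)))
cb=w['cb'][140:290,210:370];ca=w['ca'][70:260,220:360]
cv2.imwrite('pics/crop1.png',np.hstack([cv2.resize(cb[:,:,::-1],(400,380),interpolation=2),cv2.resize(ca[:,:,::-1],(300,380),interpolation=2)]))
E
```

```text
plate ((607.246826171875, -108.69447326660156), (163.5825653076172, 118.86527252197266), 3.669790029525757) 0.05917335863266551
[[521.7999877929688, -54.599998474121094], [529.4000244140625, -173.1999969482422], [692.7000122070312, -162.8000030517578], [685.0999755859375, -44.099998474121094]]
top plate ((604.6094970703125, -107.41178131103516), (164.842041015625, 120.23321533203125), 3.595278263092041)
w spindle (10992, 3) [ 0.60728492 -0.10037532  0.31294674] [ 0.60216531 -0.09929378  0.22111087] [0.0312167  0.05125615 0.2100807 ]
guide (458, 3) [ 0.67274859 -0.11122787  0.10533112] [ 0.67264485 -0.10421598  0.0967534 ] [0.01460121 0.03572223 0.02132874]
t spindle (45, 3) [ 0.59252534 -0.10595775  0.12190074] [ 0.59405872 -0.10692897  0.12127186] [0.01750494 0.01752046 0.00791122]
guide (67, 3) [ 0.66882743 -0.09598541  0.10482242] [ 0.66979996 -0.10278044  0.09758751] [0.01480963 0.03478537 0.02241087]
px [0.51285912 0.18047814 0.03623026] [0.51938422 0.16591432 0.03110991]
w pulley [0.51278265 0.18050945] 41.960819244384766 hub ((501.8802185058594, 179.98426818847656), 17.612611770629883)
head 82 [0.5212293  0.16372655 0.02816606] -40.03805558145951 0.025272516863947155
t pulley [0.49672272 0.18042583] 32.213050842285156 hub ((497.14764404296875, 179.92747497558594), 18.071208953857422)
head 17 [0.51562835 0.16456123 0.02717259] -39.74268588009631 0.02403451344556077
```

View pics/crop1.png

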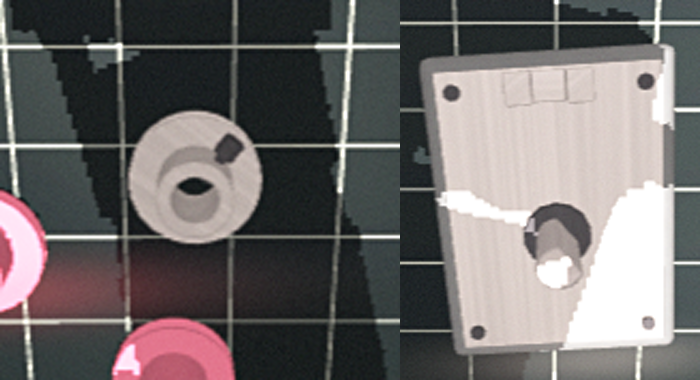

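The crop confirms the aluminium pulley, with its thumbscrew at upper right (230,148) pointing about -40° in world. It also shows the unit with its fork at (548,85). Next I pinch the spindle along the unit's x.

```bash
cat >> h.py <<'E'
PSI=np.radians(3.65); UX=np.array([np.cos(PSI),np.sin(PSI),0]); UY=np.array([-np.sin(PSI),np.cos(PSI),0])
def rep(s=''):
    f=np.array(r.current_contact_force());q=np.array(r.current_torque())
    print(s,'t%.2f'%r.current_t(),'w%.2f'%(85*r.current_opening()),'ff%.1f'%r.current_finger_force(),'Fx%.1f Fy%.1f Fz%.1f'%(f@UX,f@UY,f[2]),'Mz%.2f'%q[2],'tcp',np.round(np.array(r.current_tool_pos())*1000,1),flush=True)
E
python3 - <<'E'
from h import *
C=np.array([.596,-.1087,0])
r.set_gripper(.6,20)
q=down(PSI+np.pi/2)
r.move_to(C+[0,0,.19],q)
r.move_linear(C+[0,0,.108],vel=.15);rep('down')
r.set_gripper(.0,20);rep('pinch');r.sleep(.3);rep()
print(r.current_q())
E
```

```text
down t6.65 w50.98 ff0.0 Fx-0.1 Fy0.5 Fz1.1 Mz-0.00 tcp [ 596.5 -108.7  108.8]
pinch t7.03 w18.90 ff19.8 Fx-7.2 Fy-0.1 Fz7.5 Mz-0.02 tcp [ 595.5 -108.9  109.1]
 t7.33 w19.52 ff19.8 Fx-7.4 Fy0.4 Fz8.8 Mz0.04 tcp [ 595.5 -108.8  109. ]
[-2.57472641e-01  6.23587845e-01  1.61270962e+00 -5.71486475e-04
  9.06093215e-01 -3.20939647e-01]
```

```bash
python3 - <<'E'
from h import *
C=np.array([.5955,-.1087,.108])
for a in (55,-55):
    r.set_gripper(.36); r.move_linear(C,down(PSI+np.pi/2+np.radians(a)),vel=.15)
    r.set_gripper(.0,20);r.sleep(.15);rep(a)
    if 85*r.current_opening()<18.6: break
E
```

```text
55 t9.11 w19.24 ff22.3 Fx2.9 Fy4.5 Fz0.3 Mz0.04 tcp [ 595.8 -108.4  108.1]
-55 t11.88 w15.73 ff22.5 Fx-7.9 Fy11.8 Fz9.9 Mz0.05 tcp [ 594.1 -107.   108. ]
```

```bash
python3 - <<'E'
from h import *
A=np.array([.5955,-.1086,.108])
r.set_gripper(.0,40);rep('sq')
for a in (-55,-27,0):
    th=PSI+np.radians(a)
    r.move_linear(A-.002*np.array([np.cos(th),np.sin(th),0]),down(th+np.pi/2),vel=.05);rep(a)
r.sleep(.4);rep('hold');print(R.from_quat(r.current_ee_rot()).as_euler('xyz',degrees=True))
E
```

```text
sq t12.09 w15.04 ff40.3 Fx-9.7 Fy11.7 Fz10.6 Mz0.04 tcp [ 594.1 -107.   108.1]
-55 t12.34 w15.14 ff41.2 Fx-3.9 Fy2.6 Fz5.7 Mz0.03 tcp [ 594.  -106.8  108.2]
-27 t12.98 w15.24 ff41.3 Fx-3.2 Fy3.0 Fz5.1 Mz0.07 tcp [ 593.6 -107.7  108.2]
0 t13.61 w15.31 ff41.5 Fx-2.6 Fy3.3 Fz5.4 Mz0.13 tcp [ 593.6 -108.6  108.1]
hold t14.01 w15.13 ff41.5 Fx-0.9 Fy3.8 Fz5.5 Mz0.09 tcp [ 593.6 -108.5  108.1]
[ 1.79996897e+02 -1.50153019e-02  9.34964800e+01]
```

```bash
python3 - <<'E'
from h import *
A=np.array([.5955,-.1086,.108])
r.set_gripper(.45); r.move_linear(A,down(PSI),vel=.15);rep('free')
r.set_gripper(.0,20);r.sleep(.3);rep('y pinch')
r.set_gripper(.45);r.move_linear(A+[0,0,.08],vel=.25);rep('up')
E
```

```text
free t16.07 w38.12 ff0.0 Fx-0.1 Fy0.2 Fz0.2 Mz0.02 tcp [ 595.5 -108.6  108. ]
y pinch t16.67 w19.36 ff21.7 Fx-0.2 Fy5.4 Fz3.2 Mz-0.01 tcp [ 595.5 -108.1  108.1]
up t17.46 w38.60 ff0.0 Fx-1.9 Fy-0.1 Fz-1.3 Mz-0.04 tcp [ 595.6 -108.7  188.7]
```

```bash
python3 - <<'E'
from h import *
P=np.array([.4988,.1803,.037]);d=np.radians
r.set_gripper(.75,20)
r.move_to(P+[0,0,.08],down(d(100)));r.move_linear(P,vel=.15);rep('at')
for y in(100,180,140):
    if y!=100: r.move_linear(P,down(d(y)),vel=.15)
    r.set_gripper(0,20 if y!=140 else 40);r.sleep(.15);rep(y)
    if y!=140:r.set_gripper(.72)
r.move_linear(P+[0,0,.13],vel=.2);rep('lift')
q=r.current_q();print(q)
im,PP=wrist();t=optics.get_image('top');PT=cloud(t,np.linalg.inv(t['camera_from_world']))
np.savez('h.npz',PP=PP,PT=PT)
cv2.imwrite('pics/held.png',np.hstack([cv2.resize(im['pixels'][:,:,::-1],(400,300)),cv2.resize(t['pixels'][200:300,180:320,::-1],(400,300),interpolation=2)]))
E
```

```text
at t19.70 w63.66 ff0.0 Fx0.0 Fy-0.2 Fz-0.7 Mz-0.06 tcp [499.4 180.1  37.6]
100 t20.20 w36.00 ff19.4 Fx-1.9 Fy-0.8 Fz6.4 Mz0.03 tcp [499.3 180.4  38.1]
180 t22.60 w36.24 ff20.1 Fx-2.1 Fy-0.7 Fz3.3 Mz-0.03 tcp [498.8 180.3  37.1]
140 t24.32 w34.47 ff40.4 Fx-2.2 Fy-0.5 Fz5.9 Mz0.06 tcp [498.9 180.3  37.2]
lift t25.12 w35.21 ff40.1 Fx0.9 Fy0.0 Fz-2.9 Mz0.02 tcp [498.2 180.1 165.9]
[ 2.59066648e-01  4.25239827e-01  1.78479159e+00 -3.85833665e-06
  9.33335280e-01 -6.13626939e-01]
```

View pics/held.png

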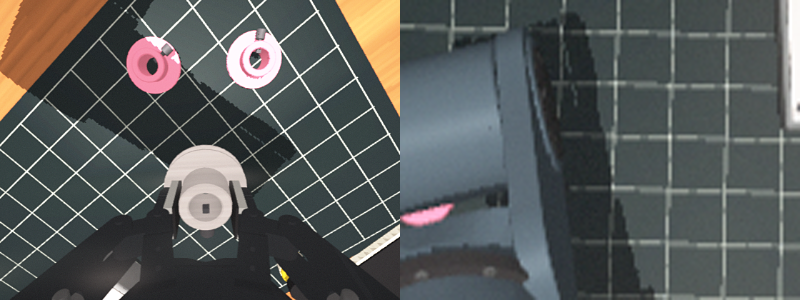

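Held view: pulley between the pads, with the screw tip in the bore at (207,208), in line with the tool's x and pointing away from the camera as intended. The top camera is blocked by the arm. Now I insert, watching the force.

```bash
cat > ins.py <<'E'
from h import *
import sys
def descend(x,y,z0,z1,dz,lim=20):
    z=z0
    while z>z1+1e-6:
        z=max(z-dz,z1); r.move_linear([x,y,z],vel=.06)
        f=r.current_contact_force()
        if f[2]>lim: r.sleep(.05);rep('stop z%.1f'%(z*1000)); return z
    r.sleep(.1);rep('z%.1f'%(z*1000)); return z
E
python3 - <<'E'
from ins import *
x,y=.5955,-.1080
r.move_to([x,y,.18],down(PSI+np.pi));r.sleep(.2);rep('above')
r.move_linear([x,y,.162],vel=.1);rep('near')
z=descend(x,y,.162,.142,.004)
if z<.1421: z=descend(x,y,z,.105,.006)
E
```

```text
above t26.58 w34.80 ff40.1 Fx-0.3 Fy-0.6 Fz-1.9 Mz-0.00 tcp [ 595.5 -107.   180. ]
near t26.92 w34.98 ff40.1 Fx-0.1 Fy-0.4 Fz-2.2 Mz-0.00 tcp [ 595.2 -107.7  161.5]
z142.0 t28.27 w34.48 ff40.1 Fx-0.3 Fy-0.5 Fz-2.1 Mz-0.03 tcp [ 595.5 -108.   142. ]
z105.0 t30.12 w35.44 ff40.5 Fx-1.0 Fy-0.5 Fz2.6 Mz-0.02 tcp [ 595.7 -108.   105.2]
```

```bash
python3 - <<'E'
from h import *
r.move_linear([.5955,-.1080,.1045],vel=.02);r.sleep(.3);rep('seat');print(R.from_quat(r.current_ee_rot()).as_euler('xyz',degrees=True))
im,P=wrist();s=optics.get_image('scene')
cv2.imwrite('pics/fin.png',np.hstack([cv2.resize(im['pixels'][150:,100:460,::-1],(400,300)),cv2.resize(s['pixels'][180:285,180:320,::-1],(400,300),interpolation=2)]))
E
```

```text
seat t30.67 w34.62 ff41.2 Fx-2.5 Fy0.9 Fz7.5 Mz0.01 tcp [ 595.7 -108.   105.2]
[-1.79988637e+02  3.73324827e-02 -1.76348544e+02]
```

View pics/fin.png

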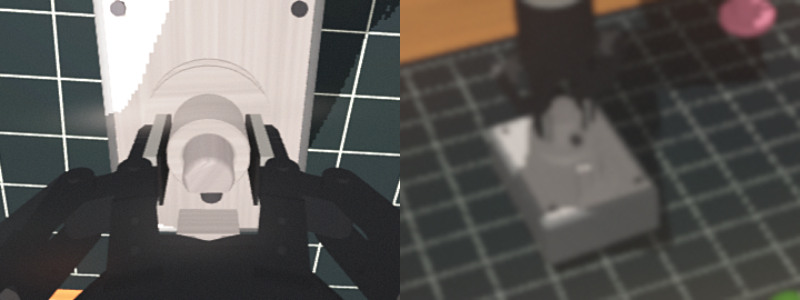

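The view shows the pulley down on the shoulder with the spindle end through the hub. The screw head (210,197) points at the fork (208,222). Downward force has built up with no further travel, so it is seated.

```bash
python3 -c "
from h import *
print(r.hand_in());rep()"
```

```text
the job is handed in; nothing more can be done
None
the job is handed in; nothing more can be done
```

I turned the spindle's flat to face the guide, seated the aluminium pulley on the shoulder with its thumbscrew pointing at the guide, and handed in at about 31 s while still gripping it at about 41 N; the judge returned no verdict.

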